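# Load a bisque tile into the leaning slot of a decorating easel and snug the fence

## Task

Lift the flat ceramic tile out of its drying stand and gently slide it all the way down into the leaning slot of the wooden decorating easel, then let go of it. After that hold the plain wooden block and tap the easel's sliding fence with it, lightly and with the block only, towards the tile until the fence meets its hidden stop, so that the tile sits snug against the fixed cheek. Finally set the block down standing upright on the table, clear of the easel, and leave the canister, jar and bowl where they are.

Things in the scene. Friction and masses are not known exactly. Their poses are not given: they have to be found in the camera images.
- tile_center (a point): centre of the flat off-white ceramic tile, 10 mm thick (its x), 100 mm wide (its y), 110 mm tall (its z), 220 g. It starts upright on its 100 mm edge in a wooden stand, in a groove 12.5 mm wide and 26 mm deep whose floor is 14 mm above the table; the upper 84 mm of the tile stand free. Either face may look either way in the slot
- cradle: the easel's leaning slot; origin: middle of its floor, 36 mm above the table. z points up out of the slot, leaning 25 degrees from vertical to the robot side; y level along it; x through its 12 mm width. Walls 10 mm thick, 38 mm tall, lips flaring out for another 14 mm, from y = -66 to +70 mm. A seated tile's centre is 55 mm up z, its width along y; snug against the cheek it is at y = 0
- cheek_face (a point): middle of the inner face of the fixed cheek that closes the slot's -y end, at y = -50 mm, z = 30 mm in the cradle's frame; the cheek is 16 mm thick along y and its top is 60 mm up the slot from its floor. Axes as the cradle's
- easel: the easel's fixed base board, 14 mm thick, origin on the table below the slot's origin; x level, fore and aft, y along the slot. It reaches 75 mm either way in x and from y = -95 to +165 mm; beyond y = +70 mm only the fence stands more than 10 mm above the board
- fence (a joint): travel of the sliding fence in m along the cradle's -y, towards the tile: 0 fully open, 0.045 at the hidden stop (fully home). It stays where it is left, friction about 3 N. Its inner tongue (10 mm thick) runs in the slot, inner face at y = 96.5 mm minus the travel; at the stop 1.5 mm of play is left beside a snug tile
- fence_face (a point): middle of the fence's flat outer face, which looks to the cradle's +y and is tapped by the block; the face is 40 mm wide (cradle x) and reaches from 51 mm below to 31 mm above this point along the cradle's z. Its axes are the cradle's
- block_center (a point): centre of the plain light-wood tapping block, 34 x 34 x 120 mm (z long), 100 g, standing upright on the table
- canister: white lidded ceramic canister, 104 mm across, 112 mm tall, origin under its centre; a bystander
- glaze_jar: small glass jar with white cap, 64 mm across, 75 mm tall, origin under its centre; a bystander
- water_bowl: terracotta bowl, 110 mm across, 50 mm tall, origin under its centre; a bystander

How it is judged:
By the outcome, as a careful person would: the job done as asked, in the order asked, and still so for the second after the job is handed in, with the robot touching nothing.
It also fails if it takes over 72 s, if anything falls off the work surface, if the arm or the gripper's body presses on something with over 40 N, if the wrist force passes 120 N, or if a joint passes its speed limit or range.

## Robot

A 6-joint arm with a two-finger parallel gripper is mounted at the origin on the work surface. World frame = base frame: x ahead of the robot, y to its left, z up, the work surface at z = 0. Lengths are in m, angles in rad, forces in N, time in s.
With the tool pointing down it reaches from about 0.35 to 0.775 m from the base axis. Payload 7.3 kg.
Tool frame: the origin (TCP) lies at the very end of the fingers, on their centre line; the grasp point (between the pads) lies 19 mm behind it; z points along the fingers, y is the line along which they close (so a half turn about z gives the same grasp; the last joint's range is limited). The gripper opens to 92 mm and grips with 3 to 60 N. Pads are 19 mm wide; open, the fingers measure 130 mm over their backs; the gripper's body (75 mm by 190 mm) begins 47 mm behind the grasp point.
Start: joints at [-1.378, 0.342, 1.524, -0, 1.275, -0.146], TCP at [0.175, -0.495, 0.191] pointing down, gripper open.
Joint ranges: [-2.53, 2.53], [-0.77, 2.02], [0.04, 2.7], [-1, 4.14], [0.28, 2.66], [-3.11, 3.11]. Speed limits (rad/s): [2.57, 2.57, 3.14, 3.14, 3.14, 3.14].

## Interface

Orientations are given as [roll, pitch, yaw] about the fixed x, y, z axes, in that order (R = Rz(yaw) Ry(pitch) Rx(roll)).
In Python, from station import arm gives the robot as it stands.
- The arm moves only by the tool move_arm, never from a script. Its argument "deltas" is a list of rows, each an object with "linear": the shift along the tool's x, y, z in units of 750 mm (1.0 is 750 mm), a list of three; "spin": the turn about the tool's z in units of 180 degrees (1.0 is 180 degrees); "fingers": the gripper's target within -1 to 1 (shut at 1, half-way at 0, fully open at -1). A call has exactly 5 rows; each row is the pose to reach, as a shift and turn from the pose commanded when the call began, along the tool's axes at that moment, turning the shorter way round; what a row does not reach only later rows make up. A row lasts 1/8 s, in which the tool goes at most 62.5 mm and 10.7 degrees, less where a joint would pass 70% of its speed; a pose out of reach is approached as far as the arm can. A call with a number of a shift or a turn outside -1 to 1 is refused whole. A call with a gripper value outside its range is refused whole. The fingers move at their own pace and stop on an object; "squeeze" is the grip in N (left out, the last holds). Time passes only in rows, so rows that repeat a pose let the fingers close, or fill a call up. It gives the time, the measured TCP pose, the force, the opening and the grip force at its end, in the units of the state.
- arm.sense(): the state, without advancing time (a new reading comes with each control period).
- arm.camera(name): name is "scene" or "top"; returns a dict with "color" (480x640x3 uint8, red, green, blue), "camera_matrix" (3x3 intrinsics, pixels), "T" (4x4, takes a point from camera to world coordinates). Camera axes: x right, y down, z forward; pixel columns grow to the right and rows downward; lengths in m; the calibration is good to about 2 mm. A picture is of the moment at which its call begins. There is no depth.
- arm.job_done(): hands the job in; it is judged then, once.
The state is a dict: "clock": time; "joint_positions": joint angles; "dq": joint speeds; "effort": joint torques, N m; "tool_pos": TCP position; "ee_rot": TCP orientation; "contact_force": force on the tool from outside, world axes, zero at the start; "wrist_torque": the same for the moment, N m; "opening": finger opening in m; "gripper_force": force on a finger pad.
Only numpy, scipy, OpenCV 4.12 (cv2) and the standard library are available. Lean on these libraries where they do the work, as an engineer would, in place of code of your own. Each camera call takes 0.05 s, during which the arm holds its last target. There are 200 camera calls.

## Working session

There is one attempt and no reset: what is moved stays moved. The work goes in short steps, Python scripts to look and compute and a tool call to move; the robot and the scene stay as the last step left them, time stands still between calls to the robot, and variables do not carry over. Pictures are saved under pics/ and viewed, at most 10 in all, crops included, and the job is handed in when it is done.

Besides the shell and the picture viewer there is one more tool, called as a command line: name --argument value ..., lists and objects as JSON in quotes. move_arm: Moves the arm, as the interface text tells. Its arguments: {"type":"object","properties":{"deltas":{"type":"array"},"squeeze":{"type":"number"}},"required":["deltas"]}

```bash
mkdir -p pics; ls; python3 - <<'E'
from station import arm
import cv2, numpy as np
for n in("scene","top"):
    c=arm.camera(n); cv2.imwrite(f"pics/{n}0.png",c["color"][...,::-1]); print(n,c["camera_matrix"].tolist(),np.round(c["T"],4).tolist())
print(arm.sense())
E
```

```text
pics
scene [[479.1262902202959, 0.0, 319.0749106589091], [0.0, 479.1262902202959, 236.16639529716628], [0.0, 0.0, 1.0]] [[-0.8424, 0.365, -0.3965, 0.902], [0.5387, 0.5877, -0.6036, 0.5511], [0.0127, -0.7221, -0.6917, 0.7183], [0.0, 0.0, 0.0, 1.0]]
top [[572.3320516410416, 0.0, 319.79459978326156], [0.0, 572.3320516410416, 244.10463422228483], [0.0, 0.0, 1.0]] [[0.0103, -0.9897, 0.1427, 0.3675], [-0.9997, -0.013, -0.0184, 0.0145], [0.0201, -0.1425, -0.9896, 1.2459], [0.0, 0.0, 0.0, 1.0]]
{'clock': 0.1, 'joint_positions': array([-1.37799199e+00,  3.42675937e-01,  1.52490497e+00, -1.58796364e-05,
        1.27540387e+00, -1.45955941e-01]), 'dq': array([ 0.00079014, -0.00102104, -0.00219094, -0.00055893, -0.00082187,
       -0.0001423 ]), 'effort': array([ 1.65538386e-03, -4.32001841e+01, -2.44695944e+01,  7.19266897e-02,
        5.26040350e-02, -6.30512227e-05]), 'tool_pos': array([ 0.17442581, -0.49474562,  0.19010838]), 'ee_rot': array([-3.14021312e+00, -1.87443899e-04,  3.38764778e-01]), 'contact_force': array([ 0.2653264 ,  0.76941442, -0.17358067]), 'wrist_torque': array([ 0.0256006 , -0.01341991,  0.01483121]), 'gripper_force': 0.0, 'opening': 0.09195039034796758}
```

View pics/scene0.png

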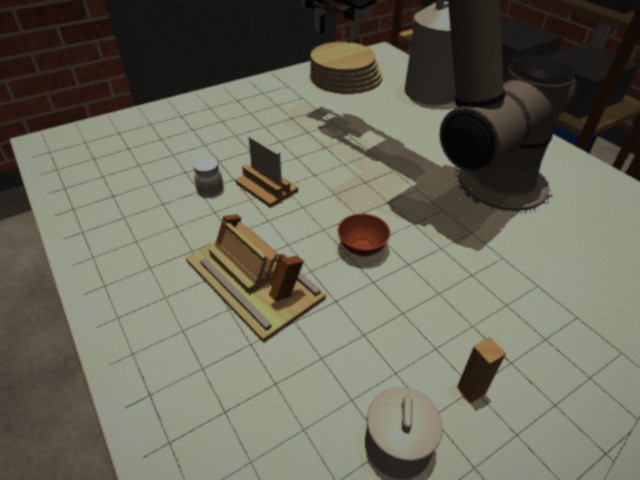

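View pics/top0.png

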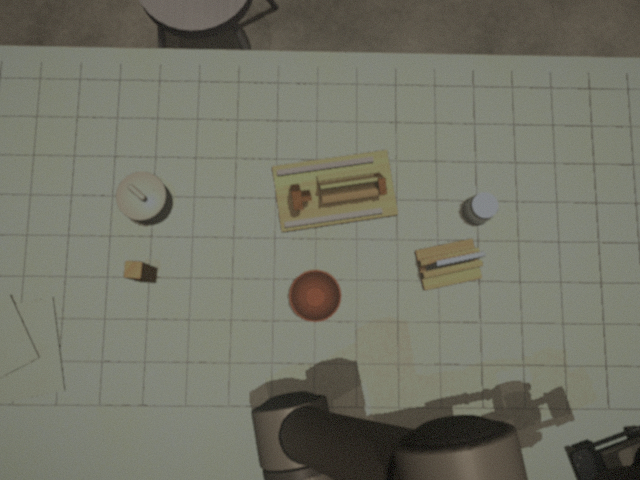

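The scene view shows the easel at about (255,275), the tile in its stand at (267,170), the block at (481,370), and the bystanders around them. In the top view (up = +x, left = +y) the board is at (335,190), with the fence at its left end (299,200) and the cheek at the right (381,184). The tile's top edge runs (430,264)–(484,256), and the block is at (133,270).

```bash
cat > h.py <<'E'
from station import arm
import cv2, numpy as np
def ray(c,px,z):
    K,T=c["camera_matrix"],c["T"]; px=np.atleast_2d(px).astype(float)
    d=np.c_[px,np.ones(len(px))]@np.linalg.inv(K).T@T[:3,:3].T
    o=T[:3,3]; return o+d*((z-o[2])/d[:,2])[:,None]
def proj(c,P):
    K,T=c["camera_matrix"],c["T"]; q=(np.atleast_2d(P)-T[:3,3])@T[:3,:3]@K.T
    return q[:,:2]/q[:,2:]
E
python3 - <<'E'
from h import *
c=arm.camera("top"); im=c["color"]; hsv=cv2.cvtColor(im,cv2.COLOR_RGB2HSV)
a=im[140:300,260:500]; cv2.imwrite("pics/c.png",cv2.resize(a[...,::-1],None,fx=3.3,fy=3.3,interpolation=cv2.INTER_CUBIC))
for n,p in dict(board=(285,220),brd2=(340,165),tab=(250,250),tile=(460,260),stand=(430,283),block=(132,270)).items(): print(n,hsv[p[1],p[0]])
E
```

```text
board [ 26  70 131]
brd2 [ 24  31 115]
tab [ 35  21 135]
tile [ 78  11 116]
stand [ 29  71 132]
block [ 22  94 127]
```

View pics/c.png

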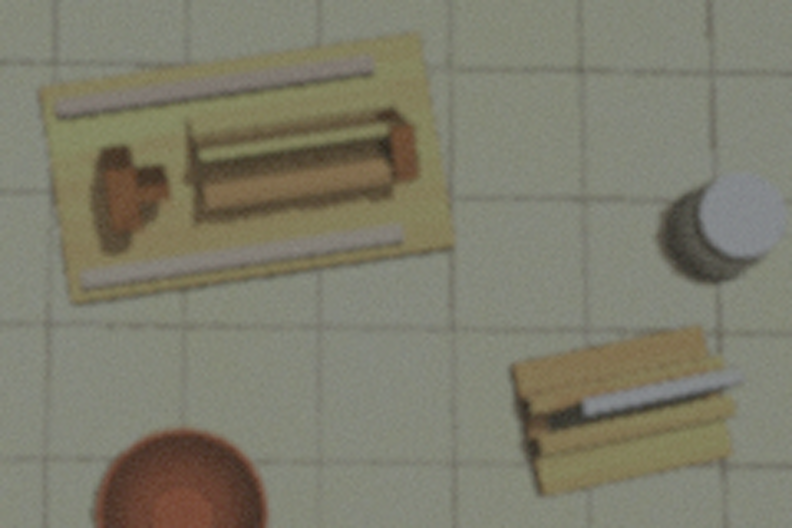

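The crop (scale 3.3, offset 260,140) shows the board corners at (41,88), (420,33), (453,246) and (74,303). The tile's top edge runs from (584,405) to (740,377), and the stand corners are (514,366), (703,327), (728,458) and (542,494).

```bash
python3 - <<'E'
from h import *
c=arm.camera("top"); im=c["color"]; hsv=cv2.cvtColor(im,cv2.COLOR_RGB2HSV)
hs=cv2.cvtColor(cv2.GaussianBlur(im,(3,3),0),cv2.COLOR_RGB2HSV)
def quad(x0,x1,y0,y1,m):
    M=np.zeros(m.shape,np.uint8); M[y0:y1,x0:x1]=m[y0:y1,x0:x1]
    M=cv2.morphologyEx(M,cv2.MORPH_OPEN,np.ones((3,3)))
    cs,_=cv2.findContours(M,cv2.RETR_EXTERNAL,cv2.CHAIN_APPROX_NONE)
    k=cv2.convexHull(max(cs,key=cv2.contourArea)); return k
sat=((hs[...,1]>42)*255).astype(np.uint8)
hull=quad(262,405,140,240,sat)
man=np.array([(41,88),(420,33),(453,246),(74,303)])/3.3+[260,140]-.35
# minAreaRect in world on z=.014
W=ray(c,hull[:,0],.014)[:,:2]
r=cv2.minAreaRect((W*1000).astype(np.float32)); print("board rect",r)
Wm=ray(c,man,.014); print("manual",Wm.round(4).tolist())
h=quad(125,145,255,285,sat); print("block",cv2.minAreaRect((ray(c,h[:,0],.12)[:,:2]*1000).astype(np.float32)), cv2.boundingRect(h))
t=np.array([(584,405),(740,377)])/3.3+[260,140]-.35
Wt=ray(c,t,.124); d=Wt[1]-Wt[0]; print("tile",Wt.round(4).tolist(),np.linalg.norm(d),np.degrees(np.arctan2(-d[0],-d[1])))
s=np.array([(514,366),(703,327),(728,458),(542,494)])/3.3+[260,140]-.35
print("stand@.04",ray(c,s,.04).round(4).tolist(), ray(c,s,.04).mean(0))
# tile mask
m=((hsv[...,1]<20)*255).astype(np.uint8); m=((hs[...,2]>0)*0).astype(np.uint8)
# scene view of board, block
c2=arm.camera("scene"); a=c2["color"][320:440,420:540]; b=c2["color"][190:350,170:340]; d=c2["color"][120:220,220:320]
R=lambda q,w,h:cv2.resize(q[...,::-1],(w,h),interpolation=cv2.INTER_CUBIC)
cv2.imwrite("pics/s.png",np.hstack([R(b,510,480),np.vstack([R(a,240,240),R(d,240,240)])]))
E
```

```text
board rect ((666.0635375976562, -39.81449890136719), (153.5088348388672, 262.20843505859375), 9.156265258789062)
manual [[0.7178, 0.099, 0.014], [0.7603, -0.1562, 0.014], [0.6138, -0.1773, 0.014], [0.5719, 0.0741, 0.014]]
block ((472.8543395996094, 356.6233215332031), (42.605987548828125, 37.09886169433594), 3.0800669193267822) (125, 260, 20, 22)
tile [[0.4958, -0.2381, 0.124], [0.514, -0.3328, 0.124]] 0.09639817177275477 -10.849170987808538
stand@.04 [[0.5302, -0.2121, 0.04], [0.5574, -0.3356, 0.04], [0.4723, -0.3494, 0.04], [0.4478, -0.2289, 0.04]] [ 0.5019139  -0.28148742  0.04      ]
```

View pics/s.png

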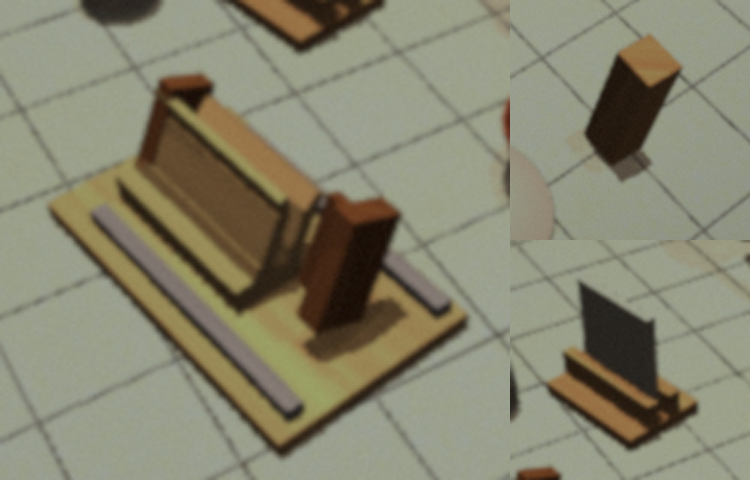

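The scene crop shows the fence's dark outer face facing +y, reaching from near the board to about (365,205). The block's top face corners are at (650,35), (682,68), (648,88) and (617,54), and the tile's top edge runs (579,283)–(655,320).

```bash
python3 - <<'E'
from h import *
c=arm.camera("scene"); t=arm.camera("top")
b=np.array([(650,35),(682,68),(648,88),(617,54)]); b=(b-[510,0])/2+[420,320]
B=ray(c,b,.12); print("block",B.round(4).tolist(),B.mean(0))
for i in range(4):
    d=B[(i+1)%4]-B[i]; print(np.linalg.norm(d),np.degrees(np.arctan2(d[1],d[0])))
d=np.array([(579,283),(655,320)]); d=(d-[510,240])/2.4+[220,120]
D=ray(c,d,.124); v=D[1]-D[0]; print("tile",D.round(4).tolist(),D.mean(0),np.linalg.norm(v),np.degrees(np.arctan2(-v[0],v[1])))
th=np.radians(9.3); ca,sa=np.cos(th),np.sin(th); O=np.array([.6718,-.0743,0])
X=np.array([ca,sa,0]);Y=np.array([-sa,ca,0]);a=np.radians(25)
cz=np.array([0,0,1])*np.cos(a)-X*np.sin(a); cx=np.cross(Y,cz); o=O+[0,0,.036]
def P(x,y,z): return o+cx*x+Y*y+cz*z
# check: cheek top corner, slot wall ends
for n,q in dict(cheekTopIn=(0,-.05,.06),cheekTopOut=(0,-.066,.06),slotTop=(0,.07,.052),slot0=(0,-.05,.052)).items():
    p=P(*q); print(n,p.round(3),"scene crop",((proj(c,p)-[170,190])*3).round(0),"top crop",((proj(t,p)-[260,140])*3.3).round(0))
# fence outer face: y for pixel columns; try y,z values
for y in (.1,.11,.12,.13):
  for z in (.0,.05,.08): print(y,z,((proj(c,P(0,y,z))-[170,190])*3).round(0),((proj(t,P(0,y,z))-[260,140])*3.3).round(0))
E
```

```text
block [[0.4604, 0.3466, 0.12], [0.4622, 0.3788, 0.12], [0.4954, 0.3772, 0.12], [0.4934, 0.3453, 0.12]] [0.47786437 0.36197156 0.12      ]
0.03229473628499343 86.95729405271217
0.03330385976821154 -2.784732089539807
0.03199187580502881 -93.54855202957567
0.033024201454698775 177.74509144591332
tile [[0.5232, -0.324, 0.124], [0.4921, -0.2324, 0.124]] [ 0.5076563  -0.27821092  0.124     ] 0.09668345234342388 18.725119790524747
cheekTopIn [ 0.655 -0.128  0.09 ] scene crop [[195.  84.]] top crop [[391. 156.]]
cheekTopOut [ 0.657 -0.144  0.09 ] scene crop [[181.  72.]] top crop [[416. 152.]]
slotTop [ 0.639 -0.009  0.083] scene crop [[304. 193.]] top crop [[202. 181.]]
slot0 [ 0.658 -0.127  0.083] scene crop [[192.  94.]] top crop [[389. 154.]]
0.1 0.0 [[310. 289.]] [[150. 171.]]
0.1 0.05 [[333. 223.]] [[154. 187.]]
0.1 0.08 [[348. 181.]] [[157. 197.]]
0.11 0.0 [[320. 299.]] [[135. 174.]]
0.11 0.05 [[344. 232.]] [[139. 189.]]
0.11 0.08 [[359. 190.]] [[141. 199.]]
0.12 0.0 [[330. 308.]] [[119. 176.]]
0.12 0.05 [[354. 241.]] [[123. 192.]]
0.12 0.08 [[370. 200.]] [[125. 202.]]
0.13 0.0 [[340. 318.]] [[104. 178.]]
0.13 0.05 [[365. 251.]] [[107. 194.]]
0.13 0.08 [[381. 209.]] [[109. 204.]]
```

```bash
cat >> h.py <<'E'
def plan(*wps,base=None):
    "wps: x,y,z,yaw_deg (world, tool down) -> tool-axis units"
    s=arm.sense(); p=s["tool_pos"]; yaw=s["ee_rot"][2]
    if base: p=np.array(base[:3]); yaw=np.radians(base[3])
    R=np.array([[np.cos(yaw),np.sin(yaw),0],[np.sin(yaw),-np.cos(yaw),0],[0,0,-1]])
    for w in wps:
        d=R.T@(np.array(w[:3])-p)/.75; sp=-((w[3]-np.degrees(yaw)+180)%360-180)/180
        print(np.round(d,4).tolist(),"spin",round(sp,4))
th=np.radians(9.3); ca,sa=np.cos(th),np.sin(th); O=np.array([.6718,-.0743,0])
X=np.array([ca,sa,0]);Y=np.array([-sa,ca,0]);al=np.radians(25)
cz=np.array([0,0,1])*np.cos(al)-X*np.sin(al); cx=np.cross(Y,cz); o=O+[0,0,.036]
def P(x,y,z): return o+cx*x+Y*y+cz*z
E
python3 -c "
from h import *
plan((.504,-.283,.25,101.5),base=(.175,-.495,.191,19.4))"
```

```text
[0.5077, -0.1209, -0.0787] spin -0.4561
```

move_arm --deltas '[{"linear": [0.0,0.0,-0.0787],"spin": -0.06,"fingers": -1},{"linear": [0.5077,-0.1209,-0.0787],"spin": -0.4561,"fingers": -1},{"linear": [0.5077,-0.1209,-0.0787],"spin": -0.4561,"fingers": -1},{"linear": [0.5077,-0.1209,-0.0787],"spin": -0.4561,"fingers": -1},{"linear": [0.5077,-0.1209,-0.0787],"spin": -0.4561,"fingers": -1}]'

```text
clock: 0.98
tool_pos: [0.3861, -0.3585, 0.2499]
ee_rot: [3.141, 0.0, 1.282]
contact_force: [1.1, -0.9, -1.1]
opening: 0.0915
gripper_force: 0.0
```

```bash
python3 -c "
from h import *
s=arm.sense();print(s['tool_pos'],s['ee_rot'],s['clock'])
plan((.504,-.283,.25,101.5))"
```

```text
[ 0.38611573 -0.35851235  0.24994318] [3.14109786e+00 4.54846061e-04 1.28217253e+00] 0.975
[0.1413, 0.122, -0.0001] spin -0.1558
```

move_arm --deltas '[{"linear": [0.1413,0.122,0.0],"spin": -0.1558,"fingers": -1},{"linear": [0.1413,0.122,0.0],"spin": -0.1558,"fingers": -1},{"linear": [0.1413,0.122,0.0],"spin": -0.1558,"fingers": -1},{"linear": [0.1413,0.122,0.1],"spin": -0.1558,"fingers": -1},{"linear": [0.1413,0.122,0.12],"spin": -0.1558,"fingers": -1}]'

```text
clock: 1.6
tool_pos: [0.5019, -0.2834, 0.1565]
ee_rot: [-3.138, -0.003, 1.767]
contact_force: [0.1, 0.2, -0.1]
opening: 0.0917
gripper_force: 0.0
```

```bash
python3 - <<'E'
from h import *
s=arm.sense();print(s['tool_pos'],s['ee_rot'],s['clock'])
t=arm.camera("top");c=arm.camera("scene")
R=lambda q:cv2.resize(q[...,::-1],(400,400),interpolation=cv2.INTER_CUBIC)
cv2.imwrite("pics/g1.png",np.hstack([R(t["color"][200:320,400:520]),R(c["color"][90:230,200:340])]))
plan((.504,-.283,.09,101.5))
E
```

```text
[ 0.5018945  -0.28341085  0.15651902] [-3.13848103 -0.00329455  1.76675485] 1.6
[-0.0002, 0.0037, 0.0884] spin -0.0018
```

View pics/g1.png

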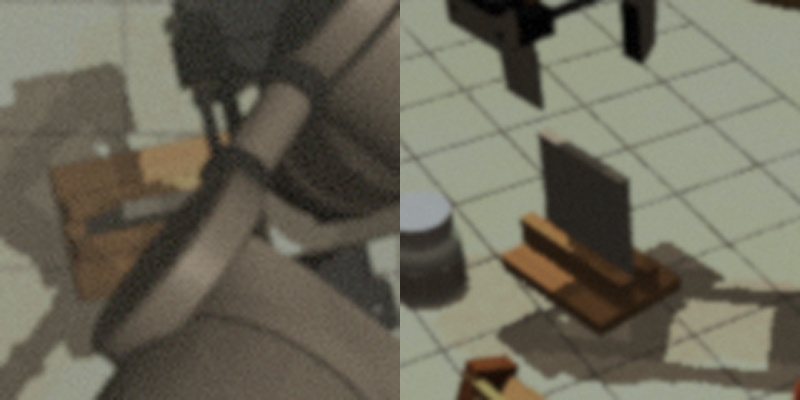

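The right half shows the open fingers at (542,108) and (640,60) straddling the tile's top edge, (545,135)–(630,182), centred well enough. Next: descend and grip.

move_arm --deltas '[{"linear": [0.0,0.0037,0.07],"spin": 0,"fingers": -1},{"linear": [0.0,0.0037,0.0884],"spin": 0,"fingers": -1},{"linear": [0.0,0.0037,0.0884],"spin": 0,"fingers": 0.5},{"linear": [0.0,0.0037,0.0884],"spin": 0,"fingers": 1},{"linear": [0.0,0.0037,0.0884],"spin": 0,"fingers": 1}]' --squeeze 15

```text
clock: 2.33
tool_pos: [0.5065, -0.285, 0.0952]
ee_rot: [3.14, 0.002, 1.766]
contact_force: [-0.7, -0.6, 0.2]
opening: 0.0663
gripper_force: 0.0
```

move_arm --deltas '[{"linear": [0.0,0.0,0.0],"spin": 0,"fingers": 1},{"linear": [0.0,0.0,0.0],"spin": 0,"fingers": 1},{"linear": [0.0,0.0,0.0],"spin": 0,"fingers": 1},{"linear": [0.0,0.0,0.0],"spin": 0,"fingers": 1},{"linear": [0.0,0.0,0.0],"spin": 0,"fingers": 1}]'

```text
clock: 2.95
tool_pos: [0.5057, -0.2843, 0.0934]
ee_rot: [-3.142, 0.0, 1.766]
contact_force: [0.5, -1.3, 0.1]
opening: 0.0168
gripper_force: 0.0
```

move_arm --deltas '[{"linear": [0.0,0.0,0.0],"spin": 0,"fingers": 1},{"linear": [0.0,0.0,0.0],"spin": 0,"fingers": 1},{"linear": [0.0,0.0,0.0],"spin": 0,"fingers": 1},{"linear": [0.0,0.0,-0.02],"spin": 0,"fingers": 1},{"linear": [0.0,0.0,-0.05],"spin": 0,"fingers": 1}]'

```text
clock: 3.58
tool_pos: [0.5055, -0.2842, 0.1317]
ee_rot: [-3.141, -0.001, 1.766]
contact_force: [0.8, 0.2, -0.1]
opening: 0.0004
gripper_force: 0.0
```

```bash
python3 - <<'E'
from h import *
s=arm.sense();print(s['tool_pos'],s['ee_rot'],s['contact_force'],s['joint_positions'])
for z in (.052,.06): print(z,P(0,.004,z))
E
```

```text
[ 0.50550178 -0.2841916   0.1317405 ] [-3.14102619e+00 -5.62179452e-04  1.76575930e+00] [ 0.78671175  0.21946517 -0.14996155] [-6.44259412e-01  4.92581721e-01  1.45557584e+00 -4.94217807e-05
  1.19423184e+00 -8.39204349e-01]
0.052 [ 0.6494663  -0.07390401  0.083128  ]
0.06 [ 0.64612979 -0.07445038  0.09037847]
```

The opening reads 0, so the tile isn't in the grip. I'll look.

```bash
python3 - <<'E'
from h import *
c=arm.camera("scene")
cv2.imwrite("pics/g2.png",cv2.resize(c["color"][70:230,190:350,::-1],(640,600),interpolation=cv2.INTER_CUBIC))
E
```

```text
(no output)
```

View pics/g2.png

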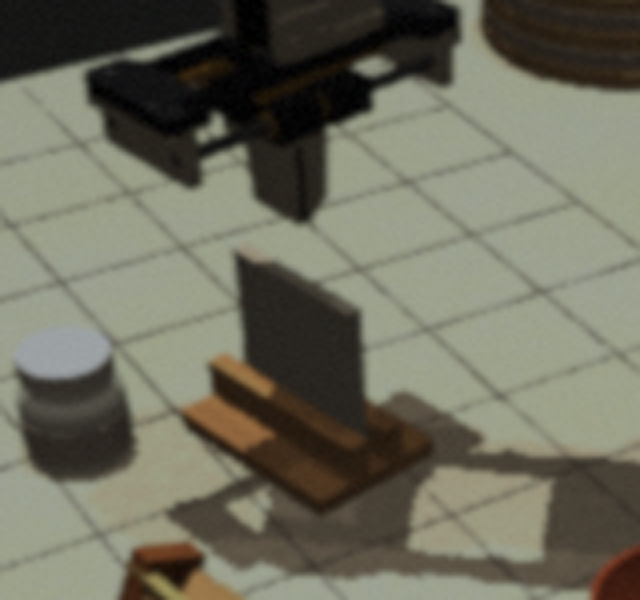

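The fingers are shut at about (300,220), above and apparently behind the tile's top edge (240,255)–(360,312), which is still standing. I'll check the projections against the measured TCP.

```bash
python3 - <<'E'
from h import *
s=arm.sense();c=arm.camera("scene");t=arm.camera("top")
print(s['tool_pos'],"tcp px",proj(c,s['tool_pos']), "crop",(proj(c,s['tool_pos'])-[190,70])*[4,3.75])
e=np.array([(240,255),(360,312)])/[4,3.75]+[190,70]
for z in(.1,.124,.14): print(z,ray(c,e,z).round(4).tolist())
# stand corners bottom in scene crop: left(183,412) front(322,508) right(432,443)
k=np.array([(183,415),(322,508),(432,445)])/[4,3.75]+[190,70]
print("stand base",ray(c,k,.0).round(4).tolist())
q=[(514,366),(703,327),(728,458),(542,494)]
print("stand top view",ray(t,np.array(q)/3.3+[260,140]-.35,.012).round(4).tolist())
E
```

```text
[ 0.50717836 -0.28541631  0.13551299] tcp px [[262.58855315 139.452578  ]] crop [[290.3542126 260.4471675]]
0.1 [[0.5055, -0.3575, 0.1], [0.4761, -0.265, 0.1]]
0.124 [[0.5209, -0.3222, 0.124], [0.4927, -0.2334, 0.124]]
0.14 [[0.5312, -0.2987, 0.14], [0.5037, -0.2122, 0.14]]
stand base [[0.558, -0.3498, 0.0], [0.5305, -0.2218, 0.0], [0.4441, -0.2423, 0.0]]
stand top view [[0.534, -0.2173, 0.012], [0.5618, -0.3437, 0.012], [0.4747, -0.3578, 0.012], [0.4496, -0.2346, 0.012]]
```

```bash
python3 - <<'E'
from h import *
s=arm.sense();c=arm.camera("scene");print(s['tool_pos'],s['ee_rot'])
print("g1 tcp",proj(c,[.5019,-.2834,.1565]),"tips seen", (249.7,127.8),(284,111))
R=np.array([.98,.195,0])
print("open tips expected",proj(c,np.array([.5019,-.2834,.1565])+R*.055),proj(c,np.array([.5019,-.2834,.1565])-R*.055))
print("jar-base check etc: TCP + 20mm up",proj(c,[.5019,-.2834,.1765]))
# current fingertip bottom by frame: dark/edge crop
cv2.imwrite("pics/g3.png",cv2.resize(c["color"][80:160,225:305,::-1],(480,480),interpolation=cv2.INTER_CUBIC))
E
```

```text
[ 0.50653276 -0.28494074  0.13269844] [3.13918663e+00 2.76900804e-03 1.76577649e+00]
g1 tcp [[264.49919398 130.95064663]] tips seen (249.7, 127.8) (284, 111)
open tips expected [[244.45738278 140.25131377]] [[283.50645498 122.13007617]]
jar-base check etc: TCP + 20mm up [[263.88861251 122.87570241]]
```

View pics/g3.png

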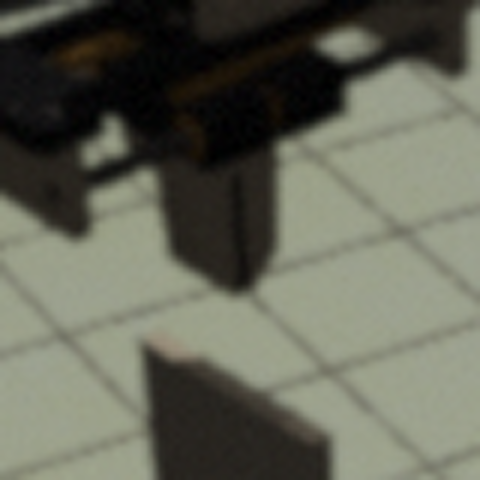

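The fingertip shows at about px (265,129) where the reported TCP projects to (263,140). So the real fingertips sit about 28 mm above the reported TCP, and they closed over the tile. I'll go lower, to a height that's safe either way.

move_arm --deltas '[{"linear": [0.0,0.0,0.0],"spin": 0,"fingers": -1},{"linear": [0.0,0.0,0.0],"spin": 0,"fingers": -1},{"linear": [0.0,0.0,0.0],"spin": 0,"fingers": -1},{"linear": [0.0,0.0,0.0],"spin": 0,"fingers": -1},{"linear": [0.0,0.0,0.0],"spin": 0,"fingers": -1}]'

```text
clock: 4.4
tool_pos: [0.5057, -0.2843, 0.1309]
ee_rot: [-3.142, 0.0, 1.766]
contact_force: [-0.1, -0.0, 0.4]
opening: 0.0461
gripper_force: 0.0
```

move_arm --deltas '[{"linear": [0.0,0.0,0.0],"spin": 0,"fingers": -1},{"linear": [0.0,0.0,0.03],"spin": 0,"fingers": -1},{"linear": [0.0,0.0,0.06],"spin": 0,"fingers": -1},{"linear": [0.0,0.0,0.09],"spin": 0,"fingers": -0.5},{"linear": [0.0,0.0,0.09],"spin": 0,"fingers": 0}]'

```text
clock: 5.03
tool_pos: [0.5047, -0.2836, 0.062]
ee_rot: [-3.139, -0.003, 1.766]
contact_force: [0.5, -0.8, 0.9]
opening: 0.0647
gripper_force: 0.0
```

move_arm --deltas '[{"linear": [0.0,0.0,0.0],"spin": 0,"fingers": 1},{"linear": [0.0,0.0,0.0],"spin": 0,"fingers": 1},{"linear": [0.0,0.0,0.0],"spin": 0,"fingers": 1},{"linear": [0.0,0.0,0.0],"spin": 0,"fingers": 1},{"linear": [0.0,0.0,0.0],"spin": 0,"fingers": 1}]'

```text
clock: 5.65
tool_pos: [0.5057, -0.2844, 0.0636]
ee_rot: [3.141, 0.0, 1.766]
contact_force: [-0.3, 0.2, 0.0]
opening: 0.0153
gripper_force: 0.0
```

move_arm --deltas '[{"linear": [0.0,0.0,0.0],"spin": 0,"fingers": 1},{"linear": [0.0,0.0,0.0],"spin": 0,"fingers": 1},{"linear": [0.0,0.0,0.0],"spin": 0,"fingers": 1},{"linear": [0.0,0.0,0.0],"spin": 0,"fingers": 1},{"linear": [0.0,0.0,0.0],"spin": 0,"fingers": 1}]'

```text
clock: 6.28
tool_pos: [0.5056, -0.2844, 0.0635]
ee_rot: [-3.141, 0.0, 1.766]
contact_force: [-1.6, 0.3, 2.1]
opening: 0.01
gripper_force: 14.9
```

Gripped: 10 mm opening at 14.9 N. Next: lift, then move over the easel.

```bash
python3 - <<'E'
from h import *
plan((.5056,-.2844,.2,101.2),(.646,-.0745,.2,99.3),(.646,-.0745,.165,99.3))
E
```

```text
[-0.0, 0.0, -0.182] spin -0.0002
[0.2383, 0.2379, -0.182] spin 0.0104
[0.2383, 0.2379, -0.1353] spin 0.0104
```

move_arm --deltas '[{"linear": [0.0,0.0,-0.03],"spin": 0,"fingers": 1},{"linear": [0.0,0.0,-0.07],"spin": 0,"fingers": 1},{"linear": [0.0,0.0,-0.12],"spin": 0,"fingers": 1},{"linear": [0.0,0.0,-0.16],"spin": 0,"fingers": 1},{"linear": [0.0,0.0,-0.182],"spin": 0,"fingers": 1}]'

```text
clock: 6.9
tool_pos: [0.5063, -0.2844, 0.2014]
ee_rot: [3.14, 0.001, 1.766]
contact_force: [-0.4, 0.2, -1.7]
opening: 0.0098
gripper_force: 15.0
```

move_arm --deltas '[{"linear": [0.03,0.03,0.0],"spin": 0.005,"fingers": 1},{"linear": [0.08,0.08,0.0],"spin": 0.0104,"fingers": 1},{"linear": [0.13,0.13,0.0],"spin": 0.0104,"fingers": 1},{"linear": [0.18,0.18,0.0],"spin": 0.0104,"fingers": 1},{"linear": [0.22,0.22,0.0],"spin": 0.0104,"fingers": 1}]'

```text
clock: 7.52
tool_pos: [0.6365, -0.0882, 0.1992]
ee_rot: [-3.141, -0.001, 1.734]
contact_force: [0.5, -0.8, -2.3]
opening: 0.0099
gripper_force: 15.0
```

move_arm --deltas '[{"linear": [0.018,0.018,0.0],"spin": 0.0,"fingers": 1},{"linear": [0.018,0.018,0.02],"spin": 0.0,"fingers": 1},{"linear": [0.018,0.018,0.04],"spin": 0.0,"fingers": 1},{"linear": [0.018,0.018,0.047],"spin": 0.0,"fingers": 1},{"linear": [0.018,0.018,0.047],"spin": 0.0,"fingers": 1}]'

```text
clock: 8.15
tool_pos: [0.6461, -0.076, 0.1641]
ee_rot: [-3.14, -0.0, 1.732]
contact_force: [0.9, -0.0, -1.8]
opening: 0.0101
gripper_force: 15.0
```

```bash
python3 - <<'E'
from h import *
s=arm.sense();print(s['tool_pos'],s['ee_rot'],s['opening'],s['contact_force'])
t=arm.camera("top");c=arm.camera("scene")
R=lambda q:cv2.resize(q[...,::-1],(400,400),interpolation=cv2.INTER_CUBIC)
cv2.imwrite("pics/g4.png",np.hstack([R(t["color"][130:250,280:400]),R(c["color"][150:310,180:340])]))
# expected px of tile at tool: bottom edge ends
b=s['tool_pos'][2]-.0495; C=s['tool_pos'].copy()
for dy in(-.05,.05):
  for z in (b,b+.11):
    p=np.r_[(C+Y*dy)[:2],z]; print(dy,z,"top crop",((proj(t,p)-[280,130])*400/120).round(),"scene crop",((proj(c,p)-[180,150])*2.5+[400,0]).round())
E
```

```text
[ 0.64611368 -0.07597387  0.16406597] [-3.14041498e+00 -2.88523318e-04  1.73162986e+00] 0.010083953763329915 [ 0.85900091 -0.00830161 -1.78894294]
-0.05 0.11456596994795064 top crop [[329. 182.]] scene crop [[536. 148.]]
-0.05 0.22456596994795064 top crop [[354. 134.]] scene crop [[519.  30.]]
0.05 0.11456596994795064 top crop [[167. 206.]] scene crop [[615. 216.]]
0.05 0.22456596994795064 top crop [[175. 159.]] scene crop [[604.  96.]]
```

View pics/g4.png

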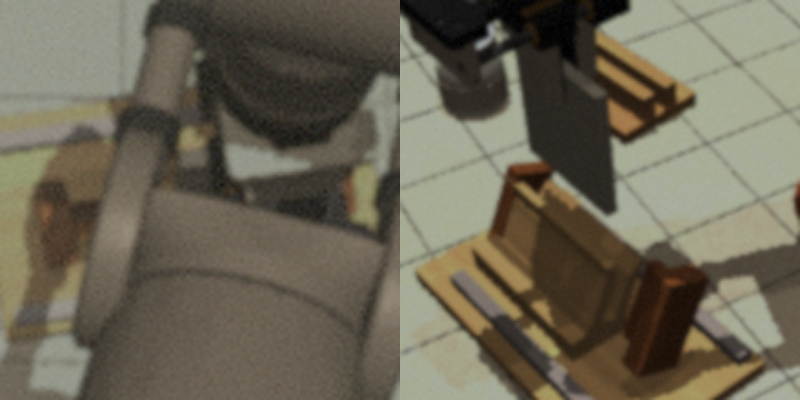

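The right half shows the tile hanging vertical over the slot, bottom corners at (531,150) and (614,212). Those match the corners predicted from the reported TCP to within about 3 mm. Next: ease the bottom edge into the flared mouth, then tilt it over under a light grip.

```bash
cat >> h.py <<'E'
L=.0495   # reported TCP above tile bottom
def tp(x,z,th,y=.008,g=.093):
    "TCP (reported) when tile bottom centre is at cradle x,z and tile leans th deg; grip centre g above bottom"
    p=P(x,y,z); a=np.radians(th)
    p=p-X*g*np.sin(a); p[2]+=L+g*(np.cos(a)-1); return (*p,99.3)
E
python3 - <<'E'
from h import *
b=(*arm.sense()['tool_pos'],99.3)
w=[tp(-.0015,.05,0),tp(-.0015,.046,0),tp(-.001,.040,0),tp(-.001,.036,0)]
for q in w: print(np.round(q,4))
plan(*w,base=b)
E
```

```text
[ 6.483e-01 -7.000e-02  1.302e-01  9.930e+01]
[ 6.500e-01 -6.980e-02  1.266e-01  9.930e+01]
[ 6.529e-01 -6.930e-02  1.213e-01  9.930e+01]
[ 6.546e-01 -6.900e-02  1.177e-01  9.930e+01]
[0.0071, 0.0032, 0.0467] spin -0.0
[0.0071, 0.0054, 0.0515] spin -0.0
[0.0071, 0.0094, 0.0585] spin -0.0
[0.0071, 0.0116, 0.0633] spin -0.0
```

move_arm --deltas '[{"linear": [0.0071,0.0032,0.01],"spin": 0,"fingers": 1},{"linear": [0.0071,0.0032,0.025],"spin": 0,"fingers": 1},{"linear": [0.0071,0.0032,0.04],"spin": 0,"fingers": 1},{"linear": [0.0071,0.0032,0.0467],"spin": 0,"fingers": 1},{"linear": [0.0071,0.0032,0.0467],"spin": 0,"fingers": 1}]' --squeeze 8

```text
clock: 8.88
tool_pos: [0.648, -0.0693, 0.129]
ee_rot: [-3.141, -0.0, 1.733]
contact_force: [0.3, 0.1, -1.6]
opening: 0.0099
gripper_force: 8.0
```

move_arm --deltas '[{"linear": [0.0,0.0022,0.0048],"spin": 0,"fingers": 1},{"linear": [0.0,0.0042,0.0083],"spin": 0,"fingers": 1},{"linear": [0.0,0.0062,0.0118],"spin": 0,"fingers": 1},{"linear": [0.0,0.0062,0.0118],"spin": 0,"fingers": 1},{"linear": [0.0,0.0062,0.0118],"spin": 0,"fingers": 1}]'

```text
clock: 9.5
tool_pos: [0.6529, -0.0686, 0.1209]
ee_rot: [3.142, 0.0, 1.733]
contact_force: [0.1, -1.2, -1.8]
opening: 0.0097
gripper_force: 8.0
```

move_arm --deltas '[{"linear": [0.0,0.0012,0.0025],"spin": 0,"fingers": 1},{"linear": [0.0,0.0024,0.005],"spin": 0,"fingers": 1},{"linear": [0.0,0.0036,0.0075],"spin": 0,"fingers": 1},{"linear": [0.0,0.0046,0.01],"spin": 0,"fingers": 1},{"linear": [0.0,0.0046,0.01],"spin": 0,"fingers": 1}]' --squeeze 5

```text
clock: 10.12
tool_pos: [0.656, -0.0683, 0.1144]
ee_rot: [-3.142, 0.001, 1.733]
contact_force: [-3.1, -0.2, 4.8]
opening: 0.01
gripper_force: 5.0
```

```bash
python3 - <<'E'
from h import *
s=arm.sense();print(s['tool_pos'],s['opening'],s['contact_force'],s['wrist_torque'])
c=arm.camera("scene")
cv2.imwrite("pics/g5.png",cv2.resize(c["color"][170:300,190:320,::-1],(600,600),interpolation=cv2.INTER_CUBIC))
E
```

```text
[ 0.65602163 -0.0682679   0.11444052] 0.010000187212843788 [-3.09550408 -0.21049687  4.84063475] [-0.04129619  0.57742022  0.00846321]
```

View pics/g5.png

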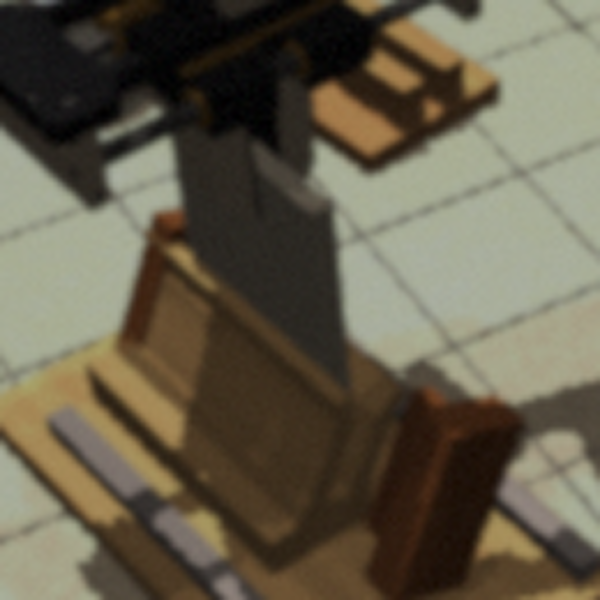

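The tile's bottom edge is inside the slot mouth between the lips, clear of the cheek at (165,230), and the far lip is pushing back lightly. Next: tilt it towards the robot under a 3 N grip.

move_arm --deltas '[{"linear": [0.0,-0.005,0.0],"spin": 0,"fingers": 1},{"linear": [0.0,-0.01,0.0005],"spin": 0,"fingers": 1},{"linear": [0.0,-0.015,0.001],"spin": 0,"fingers": 1},{"linear": [0.0,-0.02,0.0017],"spin": 0,"fingers": 1},{"linear": [0.0,-0.02,0.0017],"spin": 0,"fingers": 1}]' --squeeze 3

```text
clock: 10.8
tool_pos: [0.641, -0.0704, 0.1117]
ee_rot: [-3.141, -0.0, 1.733]
contact_force: [1.2, 0.3, -0.6]
opening: 0.0137
gripper_force: 3.0
```

```bash
python3 - <<'E'
from h import *
s=arm.sense();print(s['tool_pos'],s['opening'],s['contact_force'],s['wrist_torque'])
E
```

```text
[ 0.64100813 -0.07044375  0.11173686] 0.01368419849536753 [ 1.18627098  0.29673228 -0.63911505] [ 0.03291224 -0.34081783 -0.0335424 ]
```

The tile is rotating in the compliant grip as hoped (13.7 mm opening, low force). I'll keep tilting.

move_arm --deltas '[{"linear": [0.0,-0.007,0.0015],"spin": 0,"fingers": 1},{"linear": [0.0,-0.014,0.0035],"spin": 0,"fingers": 1},{"linear": [0.0,-0.021,0.006],"spin": 0,"fingers": 1},{"linear": [0.0,-0.027,0.008],"spin": 0,"fingers": 1},{"linear": [0.0,-0.027,0.008],"spin": 0,"fingers": 1}]'

```text
clock: 11.42
tool_pos: [0.621, -0.0738, 0.1059]
ee_rot: [-3.141, -0.0, 1.733]
contact_force: [0.5, 0.5, -0.7]
opening: 0.0186
gripper_force: 2.9
```

```bash
python3 - <<'E'
from h import *
s=arm.sense();print(s['tool_pos'],s['opening'],s['contact_force'],s['wrist_torque'])
c=arm.camera("scene")
cv2.imwrite("pics/g6.png",cv2.resize(c["color"][170:300,190:320,::-1],(600,600),interpolation=cv2.INTER_CUBIC))
E
```

```text
[ 0.62101694 -0.07380348  0.10590983] 0.018594927654156445 [ 0.50363233  0.45072194 -0.71062604] [ 0.02941538 -0.27652265 -0.03609252]
```

View pics/g6.png

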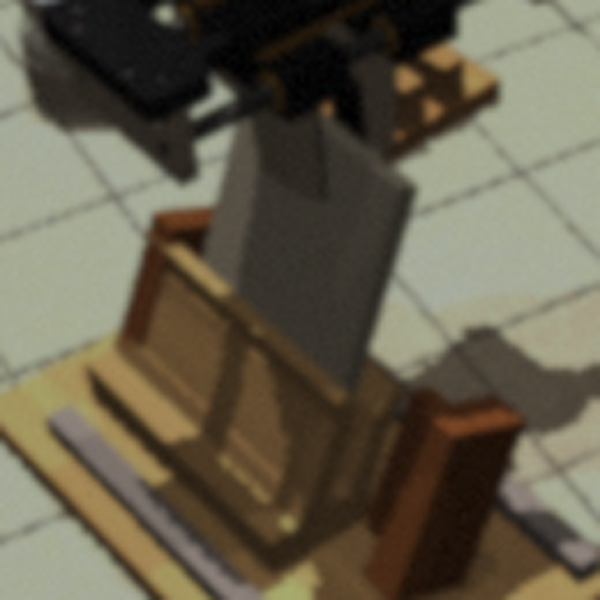

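The tile now leans along the slot, with its right edge (410,190)–(350,385) nearly parallel to the fence. Next: slide it down along the slot axis.

move_arm --deltas '[{"linear": [0.0,-0.002,0.004],"spin": 0,"fingers": 1},{"linear": [0.0,0.0,0.009],"spin": 0,"fingers": 1},{"linear": [0.0,0.002,0.014],"spin": 0,"fingers": 1},{"linear": [0.0,0.004,0.019],"spin": 0,"fingers": 1},{"linear": [0.0,0.004,0.019],"spin": 0,"fingers": 1}]'

```text
clock: 12.1
tool_pos: [0.6243, -0.0732, 0.0911]
ee_rot: [-3.141, -0.0, 1.733]
contact_force: [1.3, 0.1, -1.7]
opening: 0.019
gripper_force: 2.7
```

```bash
python3 - <<'E'
from h import *
s=arm.sense();print(s['tool_pos'],s['opening'],s['contact_force'],s['wrist_torque'])
E
```

```text
[ 0.62425386 -0.07318257  0.09110988] 0.018956174266508696 [ 1.27970651  0.14516293 -1.69426155] [ 0.05728309 -0.40105397 -0.03210622]
```

move_arm --deltas '[{"linear": [0.0,0.002,0.005],"spin": 0,"fingers": 1},{"linear": [0.0,0.004,0.01],"spin": 0,"fingers": 1},{"linear": [0.0,0.006,0.015],"spin": 0,"fingers": 1},{"linear": [0.0,0.008,0.02],"spin": 0,"fingers": 1},{"linear": [0.0,0.008,0.02],"spin": 0,"fingers": 1}]'

```text
clock: 12.72
tool_pos: [0.6304, -0.0724, 0.077]
ee_rot: [3.141, 0.0, 1.733]
contact_force: [-0.2, 0.2, 1.6]
opening: 0.0199
gripper_force: 3.1
```

```bash
python3 - <<'E'
from h import *
s=arm.sense();print(s['tool_pos'],s['opening'],s['contact_force'],s['wrist_torque'])
E
```

```text
[ 0.63042614 -0.07239755  0.07700236] 0.019856829962070704 [-0.24606537  0.19986157  1.55733076] [-0.00060718 -0.11892117  0.02811981]
```

move_arm --deltas '[{"linear": [0.0,0.001,0.002],"spin": 0,"fingers": 1},{"linear": [0.0,0.002,0.004],"spin": 0,"fingers": 1},{"linear": [0.0,0.003,0.006],"spin": 0,"fingers": 1},{"linear": [0.0,0.003,0.006],"spin": 0,"fingers": 1},{"linear": [0.0,0.003,0.006],"spin": 0,"fingers": 0.4}]'

```text
clock: 13.35
tool_pos: [0.6325, -0.072, 0.0724]
ee_rot: [3.142, 0.0, 1.733]
contact_force: [-0.9, -0.7, 0.7]
opening: 0.0261
gripper_force: 0.2
```

```bash
python3 - <<'E'
from h import *
s=arm.sense();print(s['tool_pos'],s['opening'],s['contact_force'],s['wrist_torque'])
E
```

```text
[ 0.6325296  -0.07200098  0.07237721] 0.026050648120197317 [-0.86083729 -0.68002478  0.69067248] [-0.06464575 -0.0706273   0.02301012]
```

move_arm --deltas '[{"linear": [0.0,0.0,0.0],"spin": 0,"fingers": 0.15},{"linear": [0.0,0.0,0.0],"spin": 0,"fingers": 0.15},{"linear": [0.0,0.0,0.0],"spin": 0,"fingers": 0.15},{"linear": [0.0,0.0,-0.01],"spin": 0,"fingers": 0.1},{"linear": [0.0,0.0,-0.03],"spin": 0,"fingers": 0.0}]'

```text
clock: 13.98
tool_pos: [0.6323, -0.0719, 0.0951]
ee_rot: [-3.141, -0.0, 1.733]
contact_force: [0.4, 1.0, -0.8]
opening: 0.0452
gripper_force: 0.0
```

move_arm --deltas '[{"linear": [0.0,0.0,-0.05],"spin": 0,"fingers": 0},{"linear": [0.0,0.0,-0.1],"spin": 0,"fingers": -1},{"linear": [0.0,0.0,-0.15],"spin": 0,"fingers": -1},{"linear": [0.05,0.0,-0.16],"spin": 0,"fingers": -1},{"linear": [0.11,0.0,-0.16],"spin": 0,"fingers": -1}]'

```text
clock: 14.6
tool_pos: [0.6198, 0.0096, 0.2174]
ee_rot: [3.138, 0.001, 1.731]
contact_force: [-0.1, 0.2, -0.6]
opening: 0.0814
gripper_force: 0.0
```

```bash
python3 - <<'E'
from h import *
s=arm.sense();print(s['tool_pos'],s['ee_rot'],s['opening'],s['contact_force'],s['joint_positions'])
plan((.478,.36,.22,87.2))
c=arm.camera("scene")
cv2.imwrite("pics/g7.png",cv2.resize(c["color"][170:300,190:320,::-1],(600,600),interpolation=cv2.INTER_CUBIC))
for n,q in dict(topR=(.005,.055,.11),topL=(.005,-.045,.11),tR0=(.005,.05,.11)).items(): print(n,((proj(c,P(*q))-[190,170])*600/130).round())
E
```

```text
[0.61983477 0.00959831 0.21735467] [3.13771323e+00 1.13988987e-03 1.73117387e+00] 0.08136093185340165 [-0.08903939  0.19405914 -0.59552323] [-1.08033565e-01  5.01577529e-01  1.19921712e+00 -7.08820225e-05
  1.43675520e+00 -2.68403989e-01]
[0.4914, -0.1121, -0.0035] spin 0.0666
topR [[384. 247.]]
topL [[235. 124.]]
tR0 [[376. 240.]]
```

View pics/g7.png

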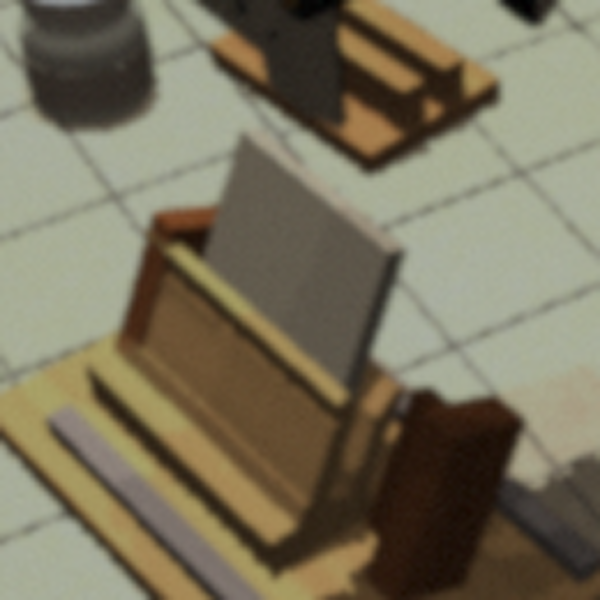

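The tile is fully down in the leaning slot, top corners at (243,133) and (400,247), about 10 mm off the cheek and short of the tongue. Next is the block. I'm past the picture allowance (11 viewed), so I'll go by numbers from here.

```bash
python3 - <<'E'
from h import *
t=arm.camera("top"); print("canister",ray(t,[(140,195)],.1), "bowl",ray(t,[(315,295)],.05))
E
```

```text
canister [[0.62894876 0.3601916  0.1       ]] bowl [[0.43269571 0.00112914 0.05      ]]
```

move_arm --deltas '[{"linear": [0.1,-0.022,0.0],"spin": 0.0666,"fingers": -0.3},{"linear": [0.2,-0.045,0.0],"spin": 0.0666,"fingers": -0.3},{"linear": [0.3,-0.067,0.0],"spin": 0.0666,"fingers": -0.3},{"linear": [0.4,-0.09,0.0],"spin": 0.0666,"fingers": -0.3},{"linear": [0.4914,-0.1121,0.0],"spin": 0.0666,"fingers": -0.3}]'

```text
clock: 15.32
tool_pos: [0.5019, 0.2992, 0.216]
ee_rot: [3.14, -0.0, 1.523]
contact_force: [1.2, 0.0, 0.3]
opening: 0.0595
gripper_force: 0.0
```

```bash
python3 - <<'E'
from h import *
s=arm.sense();print(s['tool_pos'],s['ee_rot'],s['opening'],s['contact_force'],s['joint_positions'])
plan((.478,.361,.13,87.2),(.478,.361,.044,87.2))
t=arm.camera("top");im=t["color"]
# block top face in both views again by saturation, local
for n,(x0,x1,y0,y1) in dict(scene=(455,515,325,405)).items():
    c=arm.camera(n);hs=cv2.cvtColor(c["color"],cv2.COLOR_RGB2HSV)[y0:y1,x0:x1]
    m=((hs[...,1]>70)&(hs[...,2]>105)).astype(np.uint8); m=cv2.morphologyEx(m,cv2.MORPH_OPEN,np.ones((3,3)))
    M=cv2.moments(m,True); q=[M["m10"]/M["m00"]+x0,M["m01"]/M["m00"]+y0]; print(M["m00"],q,ray(c,[q],.12))
E
```

```text
[0.50191778 0.2992282  0.21599187] [ 3.13986980e+00 -4.40842940e-04  1.52339137e+00] 0.059522911181088475 [1.20432451 0.00694201 0.31035084] [ 4.06698057e-01  4.34439659e-01  1.31169448e+00 -3.65287381e-04
  1.39371690e+00  4.54167431e-01]
[0.0808, -0.0358, 0.1147] spin 0.0005
[0.0808, -0.0358, 0.2293] spin 0.0005Traceback (most recent call last):
  File "<stdin>", line 9, in <module>
ZeroDivisionError: float division by zero
```

move_arm --deltas '[{"linear": [0.0808,-0.0358,0.0],"spin": 0,"fingers": -0.4},{"linear": [0.0808,-0.0358,0.0],"spin": 0,"fingers": -0.4},{"linear": [0.0808,-0.0358,0.03],"spin": 0,"fingers": -0.4},{"linear": [0.0808,-0.0358,0.06],"spin": 0,"fingers": -0.4},{"linear": [0.0808,-0.0358,0.06],"spin": 0,"fingers": -0.4}]'

```text
clock: 16.05
tool_pos: [0.4783, 0.3579, 0.1687]
ee_rot: [-3.139, 0.002, 1.523]
contact_force: [0.3, -0.5, -0.3]
opening: 0.0643
gripper_force: 0.0
```

```bash
python3 - <<'E'
from h import *
s=arm.sense();print(s['tool_pos'],s['ee_rot'],s['opening'],s['contact_force'])
plan((.478,.361,.11,87.2),(.478,.361,.044,87.2))
E
```

```text
[0.47826429 0.35794809 0.16867271] [-3.13910801e+00  2.26896021e-03  1.52288640e+00] 0.06428065865167716 [ 0.31511427 -0.4840894  -0.28240882]
[0.004, -0.0005, 0.0782] spin 0.0003
[0.004, -0.0005, 0.1662] spin 0.0003
```

move_arm --deltas '[{"linear": [0.004,-0.0005,0.05],"spin": 0,"fingers": -0.4},{"linear": [0.004,-0.0005,0.08],"spin": 0,"fingers": -0.4},{"linear": [0.004,-0.0005,0.11],"spin": 0,"fingers": -0.4},{"linear": [0.004,-0.0005,0.14],"spin": 0,"fingers": -0.4},{"linear": [0.004,-0.0005,0.166],"spin": 0,"fingers": -0.4}]'

```text
clock: 16.68
tool_pos: [0.4796, 0.3623, 0.0461]
ee_rot: [3.14, -0.001, 1.523]
contact_force: [0.2, -0.0, 0.1]
opening: 0.0645
gripper_force: 0.0
```

move_arm --deltas '[{"linear": [0.0,0.0,0.0],"spin": 0,"fingers": -0.4},{"linear": [0.0,0.0,0.0],"spin": 0,"fingers": 1},{"linear": [0.0,0.0,0.0],"spin": 0,"fingers": 1},{"linear": [0.0,0.0,0.0],"spin": 0,"fingers": 1},{"linear": [0.0,0.0,0.0],"spin": 0,"fingers": 1}]' --squeeze 30

```text
clock: 17.3
tool_pos: [0.4783, 0.3628, 0.0458]
ee_rot: [3.141, -0.0, 1.524]
contact_force: [-0.2, -0.3, 2.2]
opening: 0.0339
gripper_force: 29.9
```

move_arm --deltas '[{"linear": [0.0,0.0,0.0],"spin": 0,"fingers": 1},{"linear": [0.0,0.0,0.0],"spin": 0,"fingers": 1},{"linear": [0.0,0.0,0.0],"spin": 0,"fingers": 1},{"linear": [0.0,0.0,0.0],"spin": 0,"fingers": 1},{"linear": [0.0,0.0,0.0],"spin": 0,"fingers": 1}]'

```text
clock: 17.92
tool_pos: [0.4783, 0.3628, 0.0458]
ee_rot: [3.141, -0.0, 1.524]
contact_force: [-0.6, 0.2, 5.6]
opening: 0.0339
gripper_force: 29.9
```

```bash
python3 - <<'E'
from h import *
s=arm.sense();print(s['tool_pos'],s['ee_rot'],s['opening'],s['contact_force'])
E
```

```text
[0.4783279  0.3628481  0.04581042] [ 3.14089042e+00 -3.92604262e-04  1.52394168e+00] 0.03386873433768588 [-0.56485056  0.21983228  5.63040755]
```

The block is held (33.9 mm, 30 N) and its standing height reads z = 0.0458. I'll carry it to beyond the fence.

```bash
python3 - <<'E'
from h import *
def E(x,y,z): return (*(O+X*x+Y*y)[:2],z,99.3)
b=(.4783,.3628,.0458,np.degrees(1.5239))
plan((.4783,.3628,.18,87.3),base=b)
plan(E(-.02,.185,.18),E(-.02,.185,.08),base=(.4783,.3628,.18,87.3))
E
```

```text
[0.0, 0.0, -0.1789] spin 0.0001
[-0.3343, 0.2078, 0.0] spin -0.0667
[-0.3343, 0.2078, 0.1333] spin -0.0667
```

move_arm --deltas '[{"linear": [0.0,0.0,-0.03],"spin": 0,"fingers": 1},{"linear": [0.0,0.0,-0.08],"spin": 0,"fingers": 1},{"linear": [0.0,0.0,-0.13],"spin": 0,"fingers": 1},{"linear": [0.0,0.0,-0.17],"spin": 0,"fingers": 1},{"linear": [0.0,0.0,-0.1789],"spin": 0,"fingers": 1}]'

```text
clock: 18.55
tool_pos: [0.4789, 0.3631, 0.181]
ee_rot: [3.139, -0.002, 1.524]
contact_force: [0.0, 0.2, -1.0]
opening: 0.0338
gripper_force: 29.9
```

move_arm --deltas '[{"linear": [-0.05,0.03,0.0],"spin": -0.02,"fingers": 1},{"linear": [-0.12,0.075,0.0],"spin": -0.0667,"fingers": 1},{"linear": [-0.19,0.118,0.0],"spin": -0.0667,"fingers": 1},{"linear": [-0.26,0.162,0.0],"spin": -0.0667,"fingers": 1},{"linear": [-0.3343,0.2078,0.0],"spin": -0.0667,"fingers": 1}]'

```text
clock: 19.18
tool_pos: [0.6206, 0.1057, 0.1774]
ee_rot: [-3.139, -0.0, 1.734]
contact_force: [1.3, 0.3, -0.9]
opening: 0.0341
gripper_force: 29.9
```

move_arm --deltas '[{"linear": [0.0,0.0,0.0],"spin": 0,"fingers": 1},{"linear": [0.0,0.0,0.03],"spin": 0,"fingers": 1},{"linear": [0.0,0.0,0.06],"spin": 0,"fingers": 1},{"linear": [0.0,0.0,0.06],"spin": 0,"fingers": 1},{"linear": [0.0,0.0,0.06],"spin": 0,"fingers": 1}]'

```text
clock: 19.8
tool_pos: [0.6205, 0.1082, 0.1347]
ee_rot: [3.142, -0.0, 1.734]
contact_force: [0.3, -0.5, -0.8]
opening: 0.0334
gripper_force: 29.9
```

```bash
python3 - <<'E'
from h import *
s=arm.sense();print(s['tool_pos'],s['ee_rot'],s['opening'],s['contact_force'])
def E(x,y,z): return (*(O+X*x+Y*y)[:2],z,99.3)
d=s['tool_pos']-O; print("easel x,y",d@X,d@Y)
plan(E(-.02,.185,.078),E(-.02,.155,.078))
E
```

```text
[0.62051616 0.10818028 0.13465829] [ 3.14159069e+00 -5.83643894e-05  1.73414495e+00] 0.03343444016906855 [ 0.30834295 -0.52049376 -0.81093979]
easel x,y -0.021120236699338723 0.18836936983151806
[-0.0045, 0.0015, 0.0755] spin 0.0003
[-0.0445, 0.0014, 0.0755] spin 0.0003
```

move_arm --deltas '[{"linear": [0.0,0.0015,0.025],"spin": 0,"fingers": 1},{"linear": [0.0,0.0015,0.05],"spin": 0,"fingers": 1},{"linear": [0.0,0.0015,0.07],"spin": 0,"fingers": 1},{"linear": [0.0,0.0015,0.0755],"spin": 0,"fingers": 1},{"linear": [0.0,0.0015,0.0755],"spin": 0,"fingers": 1}]'

```text
clock: 20.42
tool_pos: [0.6219, 0.1078, 0.0781]
ee_rot: [3.141, 0.0, 1.733]
contact_force: [0.4, 1.0, -0.2]
opening: 0.034
gripper_force: 29.9
```

move_arm --deltas '[{"linear": [-0.008,0.0,0.0],"spin": 0,"fingers": 1},{"linear": [-0.016,0.0,0.0],"spin": 0,"fingers": 1},{"linear": [-0.024,0.0,0.0],"spin": 0,"fingers": 1},{"linear": [-0.03,0.0,0.0],"spin": 0,"fingers": 1},{"linear": [-0.036,0.0,0.0],"spin": 0,"fingers": 1}]'

```text
clock: 21.05
tool_pos: [0.6261, 0.0806, 0.0778]
ee_rot: [-3.142, 0.0, 1.733]
contact_force: [-0.5, 0.6, -0.8]
opening: 0.0338
gripper_force: 29.9
```

move_arm --deltas '[{"linear": [-0.005,0.0,0.0],"spin": 0,"fingers": 1},{"linear": [-0.01,0.0,0.0],"spin": 0,"fingers": 1},{"linear": [-0.015,0.0,0.0],"spin": 0,"fingers": 1},{"linear": [-0.02,0.0,0.0],"spin": 0,"fingers": 1},{"linear": [-0.025,0.0,0.0],"spin": 0,"fingers": 1}]'

```text
clock: 21.68
tool_pos: [0.629, 0.0629, 0.0778]
ee_rot: [-3.142, -0.001, 1.734]
contact_force: [-1.3, 4.0, -0.6]
opening: 0.0338
gripper_force: 29.9
```

```bash
cat >> h.py <<'E'
def st():
    s=arm.sense(); d=s['tool_pos']-O
    print("easel x,y,z",round(d@X,4),round(d@Y,4),round(d[2],4),"Fy",round(s['contact_force']@Y,2),"F",s['contact_force'].round(1),"M",s['wrist_torque'].round(2),"open",round(s['opening'],4),s['clock'])
E
python3 -c "
from h import *
st()"
```

```text
easel x,y,z -0.02 0.1423 0.0778 Fy 4.18 F [-1.3  4.  -0.6] M [ 0.62 -0.04 -0.06] open 0.0338 21.675
```

The fence is moving at about 4 N. I'll keep pushing slowly.

move_arm --deltas '[{"linear": [-0.006,0.0,0.0],"spin": 0,"fingers": 1},{"linear": [-0.012,0.0,0.0],"spin": 0,"fingers": 1},{"linear": [-0.018,0.0,0.0],"spin": 0,"fingers": 1},{"linear": [-0.024,0.0,0.0],"spin": 0,"fingers": 1},{"linear": [-0.03,0.0,0.0],"spin": 0,"fingers": 1}]'

```text
clock: 22.3
tool_pos: [0.6328, 0.04, 0.0778]
ee_rot: [3.142, 0.0, 1.733]
contact_force: [0.2, 3.3, 0.2]
opening: 0.0341
gripper_force: 29.9
```

```bash
python3 -c "
from h import *
st()"
```

```text
easel x,y,z -0.02 0.1191 0.0778 Fy 3.22 F [0.2 3.3 0.2] M [ 0.67 -0.04 -0.03] open 0.0341 22.3
```

move_arm --deltas '[{"linear": [-0.002,0.0,0.0],"spin": 0,"fingers": 1},{"linear": [-0.004,0.0,0.0],"spin": 0,"fingers": 1},{"linear": [-0.006,0.0,0.0],"spin": 0,"fingers": 1},{"linear": [-0.008,0.0,0.0],"spin": 0,"fingers": 1},{"linear": [-0.01,0.0,0.0],"spin": 0,"fingers": 1}]'

```text
clock: 22.92
tool_pos: [0.6339, 0.0334, 0.0778]
ee_rot: [-3.142, -0.001, 1.734]
contact_force: [-1.1, 5.2, -0.3]
opening: 0.0337
gripper_force: 29.9
```

```bash
python3 -c "
from h import *
st()"
```

```text
easel x,y,z -0.02 0.1124 0.0778 Fy 5.35 F [-1.1  5.2 -0.3] M [ 0.98 -0.01 -0.09] open 0.0337 22.925
```

move_arm --deltas '[{"linear": [-0.0015,0.0,0.0],"spin": 0,"fingers": 1},{"linear": [-0.003,0.0,0.0],"spin": 0,"fingers": 1},{"linear": [-0.0045,0.0,0.0],"spin": 0,"fingers": 1},{"linear": [-0.006,0.0,0.0],"spin": 0,"fingers": 1},{"linear": [-0.0075,0.0,0.0],"spin": 0,"fingers": 1}]'

```text
clock: 23.55
tool_pos: [0.6342, 0.0307, 0.0781]
ee_rot: [-3.141, -0.005, 1.734]
contact_force: [-2.5, 15.8, 4.1]
opening: 0.0337
gripper_force: 30.0
```

```bash
python3 -c "
from h import *
st()"
```

```text
easel x,y,z -0.0201 0.1097 0.0781 Fy 16.03 F [-2.5 15.8  4.1] M [2.86 0.42 0.  ] open 0.0337 23.55
```

move_arm --deltas '[{"linear": [-0.001,0.0,0.0],"spin": 0,"fingers": 1},{"linear": [-0.002,0.0,0.0],"spin": 0,"fingers": 1},{"linear": [-0.003,0.0,0.0],"spin": 0,"fingers": 1},{"linear": [-0.004,0.0,0.0],"spin": 0,"fingers": 1},{"linear": [-0.004,0.0,0.0],"spin": 0,"fingers": 1}]'

```text
clock: 24.18
tool_pos: [0.6342, 0.0301, 0.0782]
ee_rot: [-3.141, -0.008, 1.735]
contact_force: [-4.3, 21.1, 5.2]
opening: 0.0337
gripper_force: 30.0
```

```bash
python3 -c "
from h import *
st()"
```

```text
easel x,y,z -0.0202 0.1091 0.0782 Fy 21.56 F [-4.3 21.1  5.2] M [3.79 0.63 0.01] open 0.0337 24.175
```

The force climbed to 21 N with the motion stalled at y = 0.109. That's the stop or a jam, so I'll back off and compare fence positions in the images numerically.

move_arm --deltas '[{"linear": [0.015,0.0,0.0],"spin": 0,"fingers": 1},{"linear": [0.06,0.0,0.0],"spin": 0,"fingers": 1},{"linear": [0.1,0.0,0.0],"spin": 0,"fingers": 1},{"linear": [0.16,0.0,-0.03],"spin": 0,"fingers": 1},{"linear": [0.2,0.0,-0.06],"spin": 0,"fingers": 1}]'

```text
clock: 24.8
tool_pos: [0.6108, 0.1732, 0.1231]
ee_rot: [-3.141, 0.002, 1.734]
contact_force: [-0.7, 0.3, -0.7]
opening: 0.0341
gripper_force: 30.0
```

```bash
python3 - <<'E'
from h import *
st()
c=arm.camera("scene"); a=cv2.imread("pics/scene0.png"); b=np.ascontiguousarray(c["color"][...,::-1]); cv2.imwrite("pics/after.png",b)
g=cv2.imread("pics/g7.png")
def red(im,x0=180,x1=340,y0=200,y1=320):
    h=cv2.cvtColor(cv2.GaussianBlur(im,(3,3),0),cv2.COLOR_BGR2HSV)
    m=(((h[...,0]<13)|(h[...,0]>172))&(h[...,1]>90)).astype(np.uint8); M=np.zeros_like(m); M[y0:y1,x0:x1]=m[y0:y1,x0:x1]
    n,l,s,cc=cv2.connectedComponentsWithStats(M)
    return [(s[i].tolist(),cc[i].round(1).tolist()) for i in range(1,n) if s[i,4]>40]
print("before",red(a)); print("after",red(b))
for y in(.13,.137): print(y,"open",proj(c,P(0,y,.081)).round(1),"home",proj(c,P(0,y-.045,.081)).round(1))
E
```

```text
easel x,y,z -0.0202 0.2541 0.1231 Fy 0.44 F [-0.7  0.3 -0.7] M [ 0.01 -0.13  0.03] open 0.0341 24.8
before [([224, 216, 15, 8, 73], [231.4, 218.5]), ([218, 224, 7, 19, 55], [221.0, 233.3]), ([270, 256, 32, 44, 754], [283.5, 275.5])]
after [([218, 225, 7, 18, 53], [220.9, 233.4]), ([257, 242, 30, 45, 593], [269.1, 264.6])]
0.13 open [[297.1 259.2]] home [[281.  245.5]]
0.137 open [[299.6 261.4]] home [[283.4 247.6]]
```

```bash
python3 - <<'E'
from h import *
c=arm.camera("scene"); a=cv2.imread("pics/scene0.png",0); b=cv2.imread("pics/after.png",0)
for (x0,y0,w,h) in ((268,252,36,50),(268,252,36,24),(276,256,26,20),(268,276,30,26)):
    r=cv2.matchTemplate(b,a[y0:y0+h,x0:x0+w],cv2.TM_CCOEFF_NORMED)[y0-30:y0+1,x0-30:x0+1]
    _,v,_,m=cv2.minMaxLoc(r); print((x0,y0,w,h),v,"shift",m[0]-30,m[1]-30)
for z in(.0,.04,.08): print(z,"exp shift 45mm",(proj(c,P(0,.137-.045,z))-proj(c,P(0,.137,z))).round(1))
# tile edges after: bright vs dark along the line at cradle z=.1 on +x face
im=cv2.imread("pics/after.png",0)
for z in(.08,.095):
  ys=np.arange(-.075,.085,.0025); q=proj(c,np.array([P(.005,y,z) for y in ys])).astype(np.float32)
  v=cv2.remap(im,q[:,0][None],q[:,1][None],cv2.INTER_LINEAR)[0]; print(z,[(int(round(y*1000)),int(k)) for y,k in zip(ys,v)])
E
```

```text
(268, 252, 36, 50) 0.6199580430984497 shift -14 -12
(268, 252, 36, 24) 0.7017219662666321 shift -4 -11
(276, 256, 26, 20) 0.7168086171150208 shift -13 -14
(268, 276, 30, 26) 0.6522820591926575 shift -14 -11
0.0 exp shift 45mm [[-15.3 -14.3]]
0.04 exp shift 45mm [[-15.7 -14. ]]
0.08 exp shift 45mm [[-16.2 -13.8]]
0.08 [(-75, 185), (-72, 186), (-70, 183), (-67, 177), (-65, 169), (-62, 168), (-60, 179), (-57, 184), (-55, 184), (-52, 182), (-50, 169), (-47, 146), (-45, 117), (-42, 105), (-40, 102), (-37, 102), (-35, 102), (-32, 103), (-30, 102), (-27, 102), (-25, 103), (-22, 103), (-20, 102), (-17, 101), (-15, 102), (-12, 101), (-10, 102), (-7, 102), (-5, 102), (-2, 102), (0, 102), (3, 101), (5, 102), (8, 102), (10, 100), (13, 102), (15, 103), (18, 103), (20, 103), (23, 102), (25, 101), (28, 103), (30, 103), (33, 103), (35, 100), (38, 102), (40, 103), (43, 103), (45, 102), (48, 101), (50, 91), (53, 70), (55, 58), (58, 75), (60, 127), (63, 172), (65, 183), (68, 186), (70, 186), (73, 183), (75, 175), (78, 154), (80, 116), (83, 94)]
0.095 [(-75, 185), (-72, 186), (-70, 187), (-67, 186), (-65, 185), (-62, 185), (-60, 186), (-57, 184), (-55, 183), (-52, 180), (-50, 167), (-47, 145), (-45, 119), (-42, 106), (-40, 102), (-37, 102), (-35, 102), (-32, 102), (-30, 102), (-27, 103), (-25, 103), (-22, 102), (-20, 103), (-17, 103), (-15, 102), (-12, 103), (-10, 102), (-7, 103), (-5, 103), (-2, 104), (0, 103), (3, 102), (5, 102), (8, 101), (10, 102), (13, 103), (15, 102), (18, 101), (20, 101), (23, 103), (25, 101), (28, 103), (30, 102), (33, 103), (35, 103), (38, 102), (40, 103), (43, 102), (45, 102), (48, 101), (50, 92), (53, 72), (55, 55), (58, 73), (60, 127), (63, 169), (65, 185), (68, 186), (70, 185), (73, 185), (75, 185), (78, 184), (80, 183), (83, 182)]
```

```bash
python3 - <<'E'
from h import *
c=arm.camera("scene")
def prof(f,x,z,y0,y1):
    im=cv2.imread(f,0); ys=np.arange(y0,y1,.002); q=proj(c,np.array([P(x,y,z) for y in ys])).astype(np.float32)
    v=cv2.remap(im,q[:,0][None],q[:,1][None],cv2.INTER_LINEAR)[0]; return [(int(round(y*1000)),int(k)) for y,k in zip(ys,v)]
for x,z in((.005,.08),(.0,.08),(.0,.074)):
    print(x,z,"before",prof("pics/scene0.png",x,z,.106,.142)); print("after",prof("pics/after.png",x,z,.061,.097))
# board ends along x=.07,z=top (world)
for f in("pics/scene0.png","pics/after.png"):
  im=cv2.imread(f); h=cv2.cvtColor(im,cv2.COLOR_BGR2HSV)[...,1]
  for xx in (.068,):
    ys=np.r_[np.arange(-.105,-.085,.002),np.arange(.155,.175,.002)]
    q=proj(c,np.array([O+X*xx+Y*y+[0,0,.014] for y in ys])).astype(np.float32)
    print("board",[(int(round(y*1000)),int(k)) for y,k in zip(ys,cv2.remap(h,q[:,0][None],q[:,1][None],cv2.INTER_LINEAR)[0])])
E
```

```text
0.005 0.08 before [(106, 157), (108, 157), (110, 156), (112, 154), (114, 150), (116, 137), (118, 116), (120, 89), (122, 79), (124, 73), (126, 74), (128, 74), (130, 74), (132, 72), (134, 64), (136, 52), (138, 37), (140, 24)]
after [(61, 147), (63, 175), (65, 183), (67, 185), (69, 186), (71, 184), (73, 183), (75, 175), (77, 161), (79, 131), (81, 104), (83, 92), (85, 89), (87, 89), (89, 89), (91, 81), (93, 64), (95, 43)]
0.0 0.08 before [(106, 157), (108, 155), (110, 155), (112, 154), (114, 150), (116, 134), (118, 111), (120, 89), (122, 76), (124, 73), (126, 73), (128, 74), (130, 74), (132, 71), (134, 66), (136, 52), (138, 37), (140, 29)]
after [(61, 184), (63, 186), (65, 186), (67, 186), (69, 185), (71, 185), (73, 181), (75, 171), (77, 146), (79, 121), (81, 101), (83, 92), (85, 87), (87, 87), (89, 82), (91, 68), (93, 48), (95, 32)]
0.0 0.074 before [(106, 150), (108, 142), (110, 126), (112, 103), (114, 86), (116, 77), (118, 75), (120, 74), (122, 73), (124, 73), (126, 70), (128, 61), (130, 46), (132, 31), (134, 23), (136, 19), (138, 18), (140, 23)]
after [(61, 178), (63, 180), (65, 179), (67, 172), (69, 163), (71, 138), (73, 114), (75, 98), (77, 92), (79, 91), (81, 90), (83, 87), (85, 81), (87, 65), (89, 42), (91, 32), (93, 25), (95, 26)]
board [(-105, 35), (-103, 34), (-101, 33), (-99, 33), (-97, 41), (-95, 53), (-93, 79), (-91, 99), (-89, 105), (-87, 106), (155, 112), (157, 112), (159, 113), (161, 116), (163, 122), (165, 128), (167, 129), (169, 111), (171, 73), (173, 38)]
board [(-105, 34), (-103, 33), (-101, 33), (-99, 33), (-97, 37), (-95, 49), (-93, 74), (-91, 93), (-89, 102), (-87, 105), (155, 108), (157, 109), (159, 112), (161, 117), (163, 125), (165, 129), (167, 132), (169, 115), (171, 80), (173, 53)]
```

The image gives about 42 ± 3 mm of fence travel, with the tile at y ≈ +1.5 mm and square. One more light tap will confirm that the stall point is the stop.

```bash
python3 - <<'E'
from h import *
def E(x,y,z): return (*(O+X*x+Y*y)[:2],z,99.3)
st(); b=(*arm.sense()['tool_pos'],99.3)
plan(E(-.02,.20,.1),E(-.02,.16,.078),E(-.02,.13,.078),E(-.02,.115,.078),base=b)
E
```

```text
easel x,y,z -0.0192 0.2538 0.124 Fy -0.74 F [ 0.3 -0.7 -2. ] M [-0.02 -0.1   0.05] open 0.0339 24.95
[-0.0717, -0.0011, 0.032] spin -0.0
[-0.1251, -0.0011, 0.0614] spin -0.0
[-0.1651, -0.0011, 0.0614] spin -0.0
[-0.1851, -0.0011, 0.0614] spin -0.0
```

move_arm --deltas '[{"linear": [-0.03,0.0,0.02],"spin": 0,"fingers": 1},{"linear": [-0.07,0.0,0.05],"spin": 0,"fingers": 1},{"linear": [-0.11,0.0,0.0614],"spin": 0,"fingers": 1},{"linear": [-0.14,0.0,0.0614],"spin": 0,"fingers": 1},{"linear": [-0.16,0.0,0.0614],"spin": 0,"fingers": 1}]'

```text
clock: 25.58
tool_pos: [0.6306, 0.0512, 0.0762]
ee_rot: [-3.141, 0.0, 1.731]
contact_force: [-0.1, -0.1, -0.6]
opening: 0.0341
gripper_force: 30.0
```

```bash
python3 -c "
from h import *
st()"
```

```text
easel x,y,z -0.0204 0.1305 0.0762 Fy -0.11 F [-0.1 -0.1 -0.6] M [ 0.02 -0.15  0.02] open 0.0341 25.575
```

move_arm --deltas '[{"linear": [-0.012,0.0,0.0],"spin": 0,"fingers": 1},{"linear": [-0.024,0.0,0.0],"spin": 0,"fingers": 1},{"linear": [-0.032,0.0,0.0],"spin": 0,"fingers": 1},{"linear": [-0.036,0.0,0.0],"spin": 0,"fingers": 1},{"linear": [-0.038,0.0,0.0],"spin": 0,"fingers": 1}]'

```text
clock: 26.2
tool_pos: [0.6345, 0.0303, 0.0772]
ee_rot: [3.141, -0.006, 1.734]
contact_force: [-1.9, 15.0, 2.6]
opening: 0.0337
gripper_force: 30.0
```

```bash
python3 -c "
from h import *
st()"
```

```text
easel x,y,z -0.0199 0.1092 0.0772 Fy 15.15 F [-1.9 15.   2.6] M [2.75 0.39 0.02] open 0.0337 26.2
```

It stalls at the same place (0.109), so the fence is at its stop. Next: retract and set the block back down on its own spot.

move_arm --deltas '[{"linear": [0.02,0.0,0.0],"spin": 0,"fingers": 1},{"linear": [0.07,0.0,0.0],"spin": 0,"fingers": 1},{"linear": [0.11,0.0,-0.04],"spin": 0,"fingers": 1},{"linear": [0.14,0.0,-0.09],"spin": 0,"fingers": 1},{"linear": [0.14,0.0,-0.14],"spin": 0,"fingers": 1}]'

```text
clock: 26.82
tool_pos: [0.6174, 0.132, 0.1829]
ee_rot: [-3.141, 0.0, 1.737]
contact_force: [0.4, -0.2, -0.8]
opening: 0.0337
gripper_force: 30.0
```

```bash
python3 - <<'E'
from h import *
st(); plan((.478,.362,.18,87.2))
E
```

```text
easel x,y,z -0.0204 0.2123 0.1829 Fy -0.28 F [ 0.4 -0.2 -0.8] M [-0.02 -0.11 -0.08] open 0.0337 26.825
[0.3332, -0.1327, 0.0038] spin 0.0683
```

move_arm --deltas '[{"linear": [0.07,-0.028,0.0],"spin": 0.03,"fingers": 1},{"linear": [0.14,-0.056,0.0],"spin": 0.0683,"fingers": 1},{"linear": [0.21,-0.084,0.0],"spin": 0.0683,"fingers": 1},{"linear": [0.28,-0.112,0.0],"spin": 0.0683,"fingers": 1},{"linear": [0.3332,-0.1327,0.0],"spin": 0.0683,"fingers": 1}]'

```text
clock: 27.45
tool_pos: [0.4776, 0.3623, 0.182]
ee_rot: [3.141, 0.0, 1.521]
contact_force: [0.1, -0.5, -0.4]
opening: 0.0337
gripper_force: 30.0
```

move_arm --deltas '[{"linear": [0.0,0.0,0.0],"spin": 0,"fingers": 1},{"linear": [0.0,0.0,0.04],"spin": 0,"fingers": 1},{"linear": [0.0,0.0,0.08],"spin": 0,"fingers": 1},{"linear": [0.0,0.0,0.12],"spin": 0,"fingers": 1},{"linear": [0.0,0.0,0.13],"spin": 0,"fingers": 1}]'

```text
clock: 28.08
tool_pos: [0.4788, 0.3586, 0.0824]
ee_rot: [-3.139, 0.003, 1.518]
contact_force: [0.1, -0.4, -1.3]
opening: 0.034
gripper_force: 30.0
```

```bash
python3 - <<'E'
from h import *
st(); s=arm.sense(); print(s['tool_pos'],s['ee_rot']); plan((.478,.362,.046,87.2))
c=arm.camera("scene"); p=s['tool_pos']
hs=cv2.cvtColor(cv2.GaussianBlur(c["color"],(3,3),0),cv2.COLOR_RGB2HSV); x0,x1,y0,y1=430,530,320,420
m=np.zeros(hs.shape[:2],np.uint8); m[y0:y1,x0:x1]=((hs[...,1]>80)&(hs[...,0]<28))[y0:y1,x0:x1]
cs,_=cv2.findContours(m,cv2.RETR_EXTERNAL,cv2.CHAIN_APPROX_NONE); k=max(cs,key=cv2.contourArea); r=cv2.minAreaRect(k); print(cv2.contourArea(k),cv2.boxPoints(r).round(1).tolist())
q=proj(c,[[p[0],p[1],.005],[p[0],p[1],.125]]); print("vertical axis img",q.round(1).tolist())
E
```

```text
easel x,y,z -0.1205 0.4584 0.0824 Fy -0.38 F [ 0.1 -0.4 -1.3] M [ 0.01 -0.14 -0.01] open 0.034 28.075
[0.4787821  0.35864519 0.08236063] [-3.13873286e+00  2.58576600e-03  1.51827723e+00]
[0.0044, -0.0013, 0.0485] spin -0.0012
859.5 [[455.70001220703125, 374.8999938964844], [488.79998779296875, 339.0], [509.8999938964844, 358.3999938964844], [476.70001220703125, 394.3999938964844]]
vertical axis img [[469.3, 388.7], [488.3, 347.2]]
```

move_arm --deltas '[{"linear": [0.0,0.0,0.01],"spin": 0,"fingers": 1},{"linear": [0.0,0.0,0.02],"spin": 0,"fingers": 1},{"linear": [0.0,0.0,0.028],"spin": 0,"fingers": 1},{"linear": [0.0,0.0,0.032],"spin": 0,"fingers": 1},{"linear": [0.0,0.0,0.034],"spin": 0,"fingers": 1}]'

```text
clock: 28.75
tool_pos: [0.4795, 0.36, 0.0587]
ee_rot: [3.142, 0.0, 1.519]
contact_force: [-0.5, -0.5, -0.8]
opening: 0.0342
gripper_force: 30.0
```

```bash
python3 -c "
from h import *
st()"
```

```text
easel x,y,z -0.1196 0.4597 0.0587 Fy -0.44 F [-0.5 -0.5 -0.8] M [-0.   -0.09  0.03] open 0.0342 28.75
```

Still off the table. 12 mm to go.

move_arm --deltas '[{"linear": [0.0,0.0,0.004],"spin": 0,"fingers": 1},{"linear": [0.0,0.0,0.008],"spin": 0,"fingers": 1},{"linear": [0.0,0.0,0.011],"spin": 0,"fingers": 1},{"linear": [0.0,0.0,0.014],"spin": 0,"fingers": 1},{"linear": [0.0,0.0,0.015],"spin": 0,"fingers": 1}]'

```text
clock: 29.38
tool_pos: [0.4794, 0.3599, 0.0473]
ee_rot: [-3.141, 0.0, 1.519]
contact_force: [-0.2, -0.3, -1.1]
opening: 0.0335
gripper_force: 30.0
```

```bash
python3 -c "
from h import *
st()"
```

```text
easel x,y,z -0.1197 0.4596 0.0473 Fy -0.3 F [-0.2 -0.3 -1.1] M [-0.04 -0.13 -0.03] open 0.0335 29.375
```

move_arm --deltas '[{"linear": [0.0,0.0,0.0008],"spin": 0,"fingers": 1},{"linear": [0.0,0.0,0.0016],"spin": 0,"fingers": 1},{"linear": [0.0,0.0,0.0024],"spin": 0,"fingers": 1},{"linear": [0.0,0.0,0.003],"spin": 0,"fingers": 1},{"linear": [0.0,0.0,0.003],"spin": 0,"fingers": 1}]' --squeeze 10

```text
clock: 30.0
tool_pos: [0.4796, 0.3603, 0.0459]
ee_rot: [3.141, -0.001, 1.519]
contact_force: [-2.0, 0.1, 5.8]
opening: 0.034
gripper_force: 10.0
```

```bash
python3 -c "
from h import *
st()"
```

```text
easel x,y,z -0.1195 0.4599 0.0459 Fy 0.44 F [-2.   0.1  5.8] M [-0.08  0.3  -0.03] open 0.034 30.0
```

Table contact at the original height. Next: open to about 60 mm and rise straight up.

move_arm --deltas '[{"linear": [0.0,0.0,-0.001],"spin": 0,"fingers": 0.1},{"linear": [0.0,0.0,-0.001],"spin": 0,"fingers": -0.3},{"linear": [0.0,0.0,-0.001],"spin": 0,"fingers": -0.4},{"linear": [0.0,0.0,-0.001],"spin": 0,"fingers": -0.4},{"linear": [0.0,0.0,-0.001],"spin": 0,"fingers": -0.4}]'

```text
clock: 30.62
tool_pos: [0.4794, 0.36, 0.0459]
ee_rot: [-3.142, 0.0, 1.519]
contact_force: [0.7, -0.1, 0.7]
opening: 0.064
gripper_force: 0.0
```

move_arm --deltas '[{"linear": [0.0,0.0,-0.04],"spin": 0,"fingers": -0.4},{"linear": [0.0,0.0,-0.1],"spin": 0,"fingers": -0.4},{"linear": [0.0,0.0,-0.17],"spin": 0,"fingers": -0.4},{"linear": [0.0,0.0,-0.23],"spin": 0,"fingers": -0.4},{"linear": [0.0,0.0,-0.25],"spin": 0,"fingers": -0.4}]'

```text
clock: 31.25
tool_pos: [0.4804, 0.3606, 0.2367]
ee_rot: [3.137, -0.003, 1.519]
contact_force: [1.1, -0.7, -0.8]
opening: 0.0642
gripper_force: 0.0
```

```bash
python3 - <<'E'
from h import *
st(); c=arm.camera("scene"); cv2.imwrite("pics/end.png",c["color"][...,::-1])
a=cv2.imread("pics/scene0.png"); b=cv2.imread("pics/end.png"); f=cv2.imread("pics/after.png")
d=lambda u,v,x0,x1,y0,y1:float(np.abs(u[y0:y1,x0:x1].astype(int)-v[y0:y1,x0:x1]).mean().round(1))
m=cv2.matchTemplate(b[315:425,440:540],a[335:405,458:508],cv2.TM_CCOEFF_NORMED); print("block vs start",cv2.minMaxLoc(m)[1],np.array(cv2.minMaxLoc(m)[3])-[18,20])
print("easel after vs end",d(f,b,190,320,200,330),"canister",d(a,b,365,445,385,465),"jar",d(a,b,190,225,155,195),"bowl",d(a,b,335,393,212,255))
im=cv2.cvtColor(b,cv2.COLOR_BGR2GRAY); ys=np.arange(-.06,.064,.002); q=proj(c,np.array([P(.005,y,.09) for y in ys])).astype(np.float32)
v=cv2.remap(im,q[:,0][None],q[:,1][None],cv2.INTER_LINEAR)[0]; print([(int(round(y*1000)),int(k)) for y,k in zip(ys,v)if abs(y)>.038])
E
```

```text
easel x,y,z -0.1186 0.4601 0.2367 Fy -0.9 F [ 1.1 -0.7 -0.8] M [ 0.02 -0.06 -0.01] open 0.0642 31.25
block vs start 0.8034648299217224 [-2  0]
easel after vs end 30.7 canister 5.3 jar 1.5 bowl 1.7
[(-60, 155), (-58, 151), (-56, 144), (-54, 136), (-52, 131), (-50, 131), (-48, 122), (-46, 105), (-44, 92), (-42, 86), (-40, 84), (38, 85), (40, 84), (42, 83), (44, 84), (46, 83), (48, 81), (50, 74), (52, 61), (54, 50), (56, 50), (58, 68), (60, 105), (62, 134)]
```

```bash
python3 -c "
from station import arm
print(arm.job_done())"
```

```text
the job is handed in; nothing more can be done
None
```

I handed the job in at about 31 s. The tile is down in the slot, the block is back upright where it started and the bystanders are where they were. The fence stalled twice at the same point, which I took as its stop; the images showed about 42 ± 3 mm of its 45 mm travel and the tile about 1.5 mm from snug. I viewed 11 pictures, one over the limit of 10.

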